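# Swing a slotted guide bar home on its pivot peg

### The arm

A 6-joint arm with a two-finger parallel gripper is mounted at the origin on a cart in front of the work surface, level with it; the furniture and walls round the work are solid. World frame = base frame: x ahead of the robot, y to its left, z up, the work surface at z = 0. Lengths are in m, angles in rad, forces in N, time in s.
With the tool pointing down it reaches from about 0.3 to 0.775 m from the base axis. Payload 14.6 kg.
Tool frame: the origin (TCP) lies at the centre of the arm's flange, where the gripper is bolted on; the fingertips stand 199 mm ahead of it and the grasp point (between the pads) lies 180 mm ahead of it; z points along the fingers, y is the line along which they close (so a half turn about z gives the same grasp; the last joint's range is limited). The gripper opens to 94 mm and grips with 3 to 60 N. Pads are 16 mm wide; open, the fingers measure 119 mm over their backs; the gripper's body (75 mm by 177 mm) begins 78 mm behind the grasp point.
Start: joints at [1.048, 0.3, 1.521, -0, 1.321, -0.067], TCP at [0.242, 0.494, 0.405] pointing down, gripper open.
Joint ranges: [-3.03, 3.03], [-0.79, 2.21], [0.23, 2.52], [-1.04, 4.18], [0, 3.07], [-2.55, 2.55]. Speed limits (rad/s): [2.22, 2.22, 2.57, 3.14, 3.14, 3.14].

### API

Orientations are given as a rotation vector (axis times angle).
In Python, from rig import * gives the robot as it stands.
- The arm moves only by the tool carry_out, never from a script. Its argument "motion" is a list of rows, each a list of 7 numbers: the shift along the tool's x, y, z in mm, then the turn, a rotation vector about the tool's x, y, z in rad, then the finger opening in mm, from 0 to 94. In form: [[tx, ty, tz, wx, wy, wz, fingers], ...]. A call has 1 to 20 rows; each row is the pose to reach, as a shift and turn from the pose commanded when the call began, along the tool's axes at that moment; what a row does not reach only later rows make up. A row lasts 1/8 s, in which the tool goes at most 62.5 mm and 10.7 degrees, less where a joint would pass 70% of its speed; a pose out of reach is approached as far as the arm can. A call with a gripper value outside its range is refused whole. The fingers move at their own pace and stop on an object; "newtons" is the grip in N (left out, the last holds). Time passes only in rows, so rows that repeat a pose let the fingers close. It gives the time, the measured TCP pose, the force, the opening and the grip force at its end, in the units of the state.
- read_state(): the state, without advancing time (a new reading comes with each control period).
- read_camera(name): name is "scene" or "top"; returns a dict with "color" (480x640x3 uint8, red, green, blue), "fx", "fy", "cx", "cy" (pixels), "camera_from_world" (4x4, takes a point from world to camera coordinates). Camera axes: x right, y up, looking along -z (the intrinsics and any distortion apply to the point x, -y, -z); pixel columns grow to the right and rows downward; lengths in m; the calibration is good to about 2 mm. A picture is of the moment at which its call begins. There is no depth.
- job_done(): hands the job in; it is judged then, once.
The state is a dict: "clock": time; "qpos": joint angles; "qd": joint speeds; "effort": joint torques, N m; "ee_pos": TCP position; "tcp_rot": TCP orientation; "wrist_force": force on the tool from outside, world axes, zero at the start; "wrist_torque": the same for the moment, N m; "gripper_width": finger opening in m; "finger_force": force on a finger pad.
Only numpy, scipy, OpenCV 4.12 (cv2) and the standard library are available. Lean on these libraries where they do the work, as an engineer would, in place of code of your own. Each camera call takes 0.05 s, during which the arm holds its last target. There are 200 camera calls.

### The job

Fit the slotted guide bar to the cup-labelling jig: draw it out of its storage rack, slide its slotted end in under the jig's clear roof until the slot is fully hooked on the peg, with the bar swung well out from the fence, and let go of it. Then push its free end sideways so that it swings round the peg, in under the lip, until it lies flush along the fence. Press gently, and leave the beaker and the two paste cups alone.

Things in the scene. Friction and masses are not known exactly. Their poses are not given: they have to be found in the camera images.
- guide_bar: Loose grey plastic bar, 200 (x) x 60 (y) x 16 mm, about 0.27 kg (droops if held far from its middle). Origin: centre of its underside. Its +x end has an open-ended slot along x, 15 mm wide, 25 deep, centred at y = -12, mouth rounded; its -x end is the plain free end. It starts in the rack, underside 8 mm above the table, only the last 80 to 90 mm of the slotted end standing out; pull it straight out.
- slot_seat (a point): Point of the guide bar's underside, at x = 80.5, y = -12 mm in the bar's frame: the peg's centre lies here when the slot's bottom bears on the peg (1.5 mm to one side when the bar is home, as the slot has 2 mm play each side).
- bar_edge (a point): Point on the lower edge of the guide bar's fence side, at x = -17, y = -30 mm in the bar's frame; at home it lies opposite the middle of the fence. The corner to push towards the fence is on the other side, at the free end (x = -100, y = +30 mm).
- bar_rack: Fixed grey steel sheath, 125 x 76 x 34 mm, open only at its mouth. Origin on the table under the middle of the mouth; +x points out of the mouth, the sheath runs to x = -125 mm. Inside 66 mm wide, floor 8 mm above the table, roof's underside 30 mm above it. It covers the bar's free end, so the bar can at first be held only by the slotted end.
- jig_bed: Fixed jig. Origin on the table under the peg. Steel bed: top 12 mm above the table, x -152 to 52, y -70 to 80 mm. Home, the bar lies on it, x axis along the jig's x, -y side on the fence, free end at about x = -180 mm (28 past the bed). It goes in skewed, free end swung to +y: bar yaw = jig yaw - 0.35 rad (0.3 to 0.45); a finger then fits between bar and fence, at home none does.
- peg (a point): Upright steel peg, 11 mm diameter, at x = y = 0 of the jig, from the bed up to the clear roof. This point: its centre at the bed's top (12 mm above the table).
- roof_edge (a point): Middle of the open front edge of the jig's clear roof, underside: x = -55, y = 9, 34 mm above the table. The roof (top at 40 mm) spans x -55 to 45, y -57 to 75 mm, on posts at x 5 to 45, y below -42 and above 62. It covers the slotted end once hooked, so the bar must be held by its free end there: put it down and take it again.
- fence (a point): Middle of the foot of the jig's aluminium fence face, at x = -97.5, y = -16.5, 12 mm above the table. The face looks to the jig's +y and runs from x -150 to -45. Along x -150 to -95 a lip overhangs it by 10 mm, underside 32 mm (4 mm above the bar's top), top 38 mm above the table.
- steel_beaker: Steel beaker, 70 mm wide, 69 mm high, a bystander; origin at the centre of its underside.
- cup_24: Sealed paste cup, 104 mm wide, 46 mm high, a bystander beyond the fence; origin at the centre of its underside.
- cup_27: Sealed paste cup like the other, a bystander; origin at the centre of its underside.

How it is judged:
By the outcome, as a careful person would: the job done as asked, in the order asked, and still so for the second after the job is handed in, with the robot touching nothing.
It also fails if it takes over 56 s, if anything falls off the work surface, if the arm or the gripper's body presses on something with over 40 N, if the wrist force passes 120 N, or if a joint passes its speed limit or range.

## Working session

There is one attempt and no reset: what is moved stays moved. The work goes in short steps, Python scripts to look and compute and a tool call to move; the robot and the scene stay as the last step left them, time stands still between calls to the robot, and variables do not carry over. Pictures are saved under pics/ and viewed, at most 10 in all, crops included, and the job is handed in when it is done.

Besides the shell and the picture viewer there is one more tool, called after "Call:" as name([rows], argument=value, ...), one row to a line, values as JSON. carry_out: Moves the arm, as the interface text tells. Its arguments: {"type":"object","properties":{"motion":{"type":"array","items":{"type":"array","items":{"type":"number"}}},"newtons":{"type":"number"}},"required":["motion"]}

```bash
ls && mkdir -p pics && python3 - <<'E'
from rig import *
import cv2
s=read_state(); print(s['clock'],s['ee_pos'],s['tcp_rot'],s['gripper_width'])
for n in ("scene","top"):
    c=read_camera(n); cv2.imwrite(f"pics/{n}0.png",c["color"][:,:,::-1])
    print(n,{k:v for k,v in c.items() if k!="color"})
E
```

```text
pics
0.0 [0.24208751 0.4938151  0.40409809] [-7.09728259e-01 -3.06002334e+00  1.72294656e-03] 0.09392056347503253
scene {'fx': 460.76016528944564, 'fy': 460.76016528944564, 'cx': 331.42789668663454, 'cy': 245.23725826859067, 'camera_from_world': array([[ 0.72695524, -0.68658271, -0.01184332, -0.38906353],
       [ 0.39816114,  0.40739663,  0.82188545, -0.26332481],
       [-0.55946741, -0.60218948,  0.56952967, -1.02266066],
       [ 0.        ,  0.        ,  0.        ,  1.        ]])}
top {'fx': 510.02196215127816, 'fy': 510.02196215127816, 'cx': 315.8602453149208, 'cy': 239.769586717752, 'camera_from_world': array([[-0.02427144, -0.99960185, -0.01438878,  0.00951607],
       [ 0.99169116, -0.02589319,  0.12600865, -0.56861701],
       [-0.12633105, -0.01121082,  0.99192479, -1.51317674],
       [ 0.        ,  0.        ,  0.        ,  1.        ]])}
```

View pics/scene0.png

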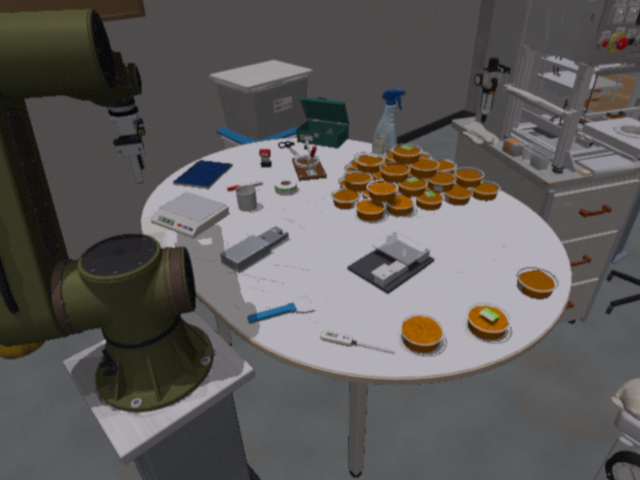

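View pics/top0.png

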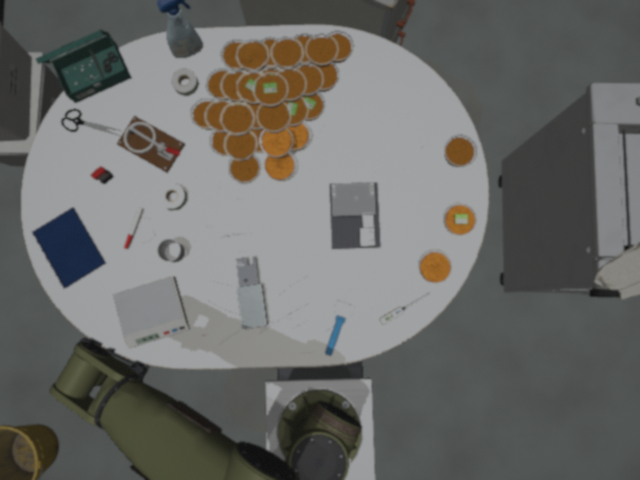

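The scene shows the rack at about (255,245) and the jig at (392,262). In the top view the rack is at (252,300) with the bar standing out upwards to (247,258). The jig is at (355,215), with its roof on the far side (rows 183-213) and its fence at right (368,230). I'll take a zoomed view of both.

```bash
python3 - <<'E'
import cv2, numpy as np
t=cv2.imread("pics/top0.png"); s=cv2.imread("pics/scene0.png")
z=lambda im,x,y,w,h,W,H: cv2.resize(im[y:y+h,x:x+w],(W,H),interpolation=cv2.INTER_CUBIC)
a=z(t,225,250,50,85,350,595); b=z(t,325,175,60,80,446,595)
cv2.imwrite("pics/c1.png",np.hstack([a,b]))
a=z(s,340,225,100,70,800,560)
cv2.imwrite("pics/c2.png",a)
E
```

```text
(no output)
```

View pics/c1.png

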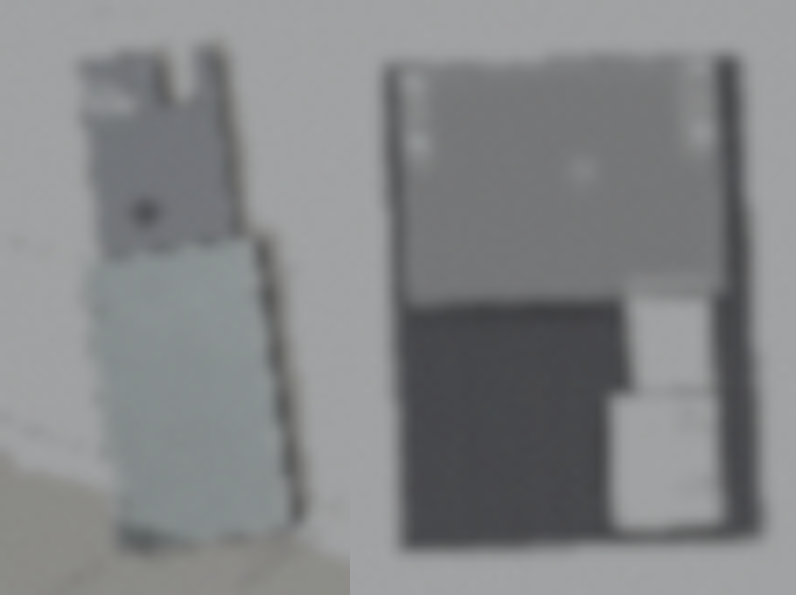

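View pics/c2.png

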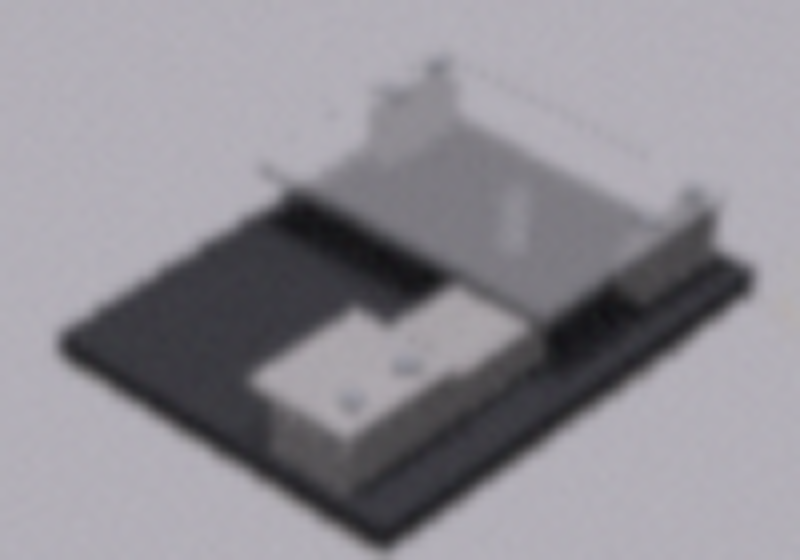

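The crop shows the bar's slotted end with the slot at crop (183,50-100), the rack's mouth edge from (95,255) to (262,238), and the bed's corners at (387,62), (738,58), (760,537) and (403,547). The peg glints at (582,172). The scene crop shows the bed's corners at (62,345), (385,548) and (752,275), and the peg at (515,190-245).

```bash
cat > h.py <<'E'
import numpy as np, cv2
from rig import *
from scipy.spatial.transform import Rotation as R
def ray(c,px,z):
    "world point on plane z from pixel"
    M=c["camera_from_world"]; Rm=M[:3,:3]; o=-Rm.T@M[:3,3]
    u,v=px; d=Rm.T@np.array([(u-c["cx"])/c["fx"],-(v-c["cy"])/c["fy"],-1])
    return o+d*(z-o[2])/d[2]
def proj(c,P):
    p=c["camera_from_world"]@np.r_[P,1]; return c["cx"]+c["fx"]*p[0]/-p[2], c["cy"]-c["fy"]*p[1]/-p[2]
E
python3 - <<'E'
from h import *
np.set_printoptions(precision=4,suppress=True)
T=read_camera("top");S=read_camera("scene")
f=lambda x,y,s,ox,oy:((x+.5)/s-.5+ox,(y+.5)/s-.5+oy)
A=lambda x,y:f(x,y,7,225,250); B=lambda x,y:f(x-350,y,7.4333,325,175); C=lambda x,y:f(x,y,8,340,225)
# local->world fits
def fit(L,W):
    L=np.array(L,float);W=np.array(W)[:,:2];l=L-L.mean(0);w=W-W.mean(0)
    th=np.arctan2((l[:,0]*w[:,1]-l[:,1]*w[:,0]).sum(),(l*w).sum())
    r=np.array([[np.cos(th),-np.sin(th)],[np.sin(th),np.cos(th)]]); o=W.mean(0)-r@L.mean(0)
    print("origin",o,"yaw",th,"resid",np.round(((r@L.T).T+o-W).ravel()*1000,1)); return o,th
L=np.array([[52,80],[52,-70],[-152,-70],[-152,80]])/1000
fit(L,[ray(T,B(*p),.012) for p in [(387,62),(738,58),(760,537),(403,547)]])
fit(L[[3,2,1]],[ray(S,C(*p),.012) for p in [(62,345),(385,545),(752,272)]])
print("peg top",ray(T,B(582,172),.036), "scene foot",ray(S,C(512,245),.012),"scene top",ray(S,C(515,188),.034))
print("roof edge",[ray(T,B(*p),.040) for p in [(408,302),(722,290)]])
print("lip",[ray(T,B(*p),.038) for p in [(610,395),(612,528)]])
R_=[ray(T,A(*p),.034) for p in [(92,256),(262,238),(298,520),(120,530)]]
fit(np.array([[0,38],[0,-38],[-125,-38],[-125,38]])/1000,R_)
b=[ray(T,A(*p),.024) for p in [(80,65),(218,46),(240,238),(101,253)]]
print("bar",np.array(b),np.linalg.norm(b[0]-b[1]))
print("slot bottom",ray(T,A(183,101),.024))
g=cv2.cvtColor(S["color"],cv2.COLOR_RGB2BGR)[215:275,210:300]
cv2.imwrite("pics/c3.png",cv2.resize(g,(720,480),interpolation=cv2.INTER_CUBIC))
E
```

```text
origin [ 0.6967 -0.1309] yaw 0.0009066964755210327 resid [-1.3  0.8  1.2 -1.7 -0.1 -0.7  0.1  1.6]
origin [ 0.6923 -0.1334] yaw 0.027141430960541967 resid [-2.1  1.7  2.2 -0.2 -0.1 -1.5]
peg top [ 0.6955 -0.1303  0.036 ] scene foot [ 0.6981 -0.1305  0.012 ] scene top [ 0.7011 -0.1273  0.034 ]
roof edge [array([ 0.6423, -0.057 ,  0.04  ]), array([ 0.6439, -0.1856,  0.04  ])]
lip [array([ 0.6019, -0.1385,  0.038 ]), array([ 0.5472, -0.1373,  0.038 ])]
origin [0.4402 0.1968] yaw 0.09275341626995334 resid [ 2.4  0.6  3.6 -1.7 -0.7  0.7 -5.3  0.4]
bar [[0.5178 0.2406 0.024 ]
 [0.5246 0.1802 0.024 ]
 [0.4408 0.1714 0.024 ]
 [0.4359 0.2318 0.024 ]] 0.06074922532031933
slot bottom [0.501  0.1957 0.024 ]
```

View pics/c3.png

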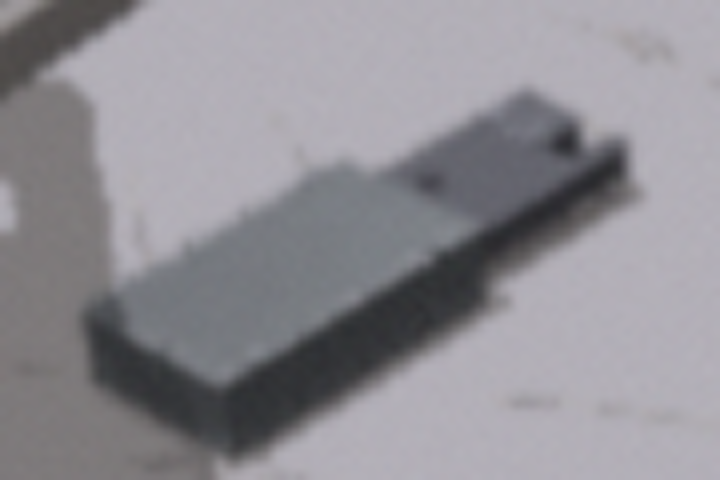

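The bar's slotted end sits at about (0.521, 0.210), yaw about 0.105, and measures 60.7 mm wide, so the scale is right. The jig's origin is about (0.696, -0.131), yaw about 0. The scene crop confirms the bar in the rack with its slot on the -y side. Next I'll work out the first move.

```bash
cat >> h.py <<'E'
def go(x,y,z,yaw):
    "shift (mm) and turn to TCP x,y,z with tool y axis along bar +y for bar yaw; tool down"
    s=read_state(); r=R.from_rotvec(s["tcp_rot"]).as_matrix()
    tgt=np.array([[-np.cos(yaw),-np.sin(yaw),0],[-np.sin(yaw),np.cos(yaw),0],[0,0,-1]]).T if 0 else np.c_[[-np.cos(yaw),-np.sin(yaw),0],[-np.sin(yaw),np.cos(yaw),0],[0,0,-1]]
    print(np.round(r.T@(np.array([x,y,z])-s["ee_pos"])*1000,1),np.round(R.from_matrix(r.T@tgt).as_rotvec(),3))
E
sed -i 's/^    tgt=.*/    tgt=np.c_[[-np.cos(yaw),-np.sin(yaw),0],[-np.sin(yaw),np.cos(yaw),0],[0,0,-1]]/' h.py
python3 -c "
from h import *
go(.4594,.2039,.30,.105)"
```

```text
[-322.7 -164.6  104.4] [-0.001 -0.    -0.561]
```

Call:
carry_out([
  [-50,-26,16,0,0,-0.09,94],
  [-100,-52,32,0,0,-0.18,94],
  [-150,-77,48,0,0,-0.27,94],
  [-200,-103,64,0,0,-0.36,94],
  [-250,-128,80,0,0,-0.45,94],
  [-300,-154,96,0,0,-0.54,94],
  [-323,-165,104,0,0,-0.561,94],
  [-323,-165,104,0,0,-0.561,94],
  [-323,-165,104,0,0,-0.561,94],
  [-323,-165,104,0,0,-0.561,94],
], newtons=40)

```text
clock: 1.45
ee_pos: [0.459, 0.2044, 0.301]
tcp_rot: [-0.167, 3.137, 0.0]
wrist_force: [0.9, -1.0, 0.2]
gripper_width: 0.094
finger_force: 0.0
```

```bash
python3 -c "
from h import *
s=read_state();print(s['clock'],s['ee_pos'],s['qpos'])
go(.4594,.2039,.204,.105)
a=read_camera('scene')['color'][180:280,200:330,::-1];b=read_camera('top')['color'][230:330,190:320,::-1]
cv2.imwrite('pics/d1.png',np.hstack([cv2.resize(i,(400,308),interpolation=2) for i in (a,b)]))"
```

```text
1.45 [0.45900124 0.20438939 0.30104286] [ 3.46013513e-01  3.10180075e-01  1.76663926e+00  8.44382885e-05
  1.06417419e+00 -1.33112799e+00]
[-0.3 -0.5 97. ] [0.    0.001 0.001]
```

View pics/d1.png

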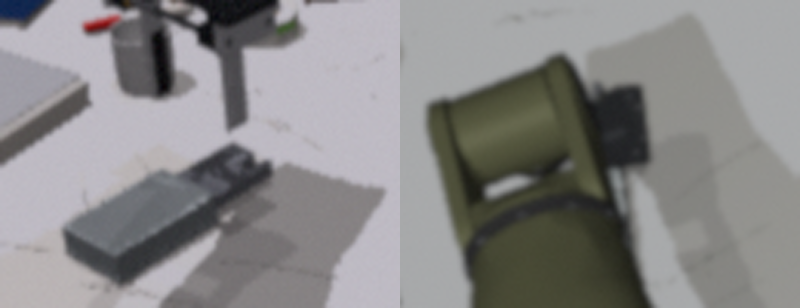

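The scene crop shows a finger tip at crop (237,128), which is pixel (277,221), above the bar. The arm hides the bar in the top view. I'll check that tip against its projection.

```bash
python3 -c "
from h import *
c=read_camera('scene');s=read_state();e=s['ee_pos']
r=R.from_rotvec(s['tcp_rot']).as_matrix()
for k in (-.053,.053):print(proj(c,e+r@[0,k,.199]), e+r@[0,k,.199])"
```

```text
(np.float64(276.6968447248427), np.float64(221.70960134371435)) [0.46484932 0.15141651 0.10189448]
(np.float64(251.95220300968674), np.float64(209.77691830598073)) [0.45362019 0.25682005 0.10190574]
```

The projection matches the visible tip to within a pixel, so I'll descend and grip.

Call:
carry_out([
  [0,0,45,0,0,0,94],
  [0,0,80,0,0,0,94],
  [0,0,97,0,0,0,94],
  [0,0,97,0,0,0,94],
  [0,0,97,0,0,0,50],
  [0,0,97,0,0,0,50],
  [0,0,97,0,0,0,50],
  [0,0,97,0,0,0,50],
  [0,0,97,0,0,0,50],
  [0,0,97,0,0,0,50],
], newtons=40)

```text
clock: 2.85
ee_pos: [0.4596, 0.2036, 0.204]
tcp_rot: [-0.165, 3.137, 0.0]
wrist_force: [0.0, 0.9, 5.3]
gripper_width: 0.0598
finger_force: 40.0
```

Call:
carry_out([
  [-8,0,-1,0,0,0,50],
  [-16,0,-1,0,0,0,50],
  [-24,0,-1,0,0,0,50],
  [-32,0,-1,0,0,0,50],
  [-40,0,-1,0,0,0,50],
])

```text
clock: 3.48
ee_pos: [0.4998, 0.2077, 0.2045]
tcp_rot: [0.165, -3.137, 0.0]
wrist_force: [0.3, -0.0, -3.6]
gripper_width: 0.0599
finger_force: 40.0
```

Call:
carry_out([
  [-15,0,0,0,0,0,50],
  [-30,0,0,0,0,0,50],
  [-45,0,0,0,0,0,50],
  [-60,0,0,0,0,0,50],
  [-75,0,0,0,0,0,50],
  [-90,0,0,0,0,0,50],
  [-105,0,0,0,0,0,50],
  [-115,0,0,0,0,0,50],
  [-125,0,0,0,0,0,50],
  [-125,0,3,0,0,0,50],
  [-125,0,3,0,0,0,50],
])

```text
clock: 4.85
ee_pos: [0.6232, 0.2208, 0.2011]
tcp_rot: [0.165, -3.136, 0.0]
wrist_force: [-0.0, -0.7, -3.0]
gripper_width: 0.0596
finger_force: 40.0
```

```bash
python3 -c "
from h import *
a=read_camera('scene')['color'][170:280,210:350,::-1]
cv2.imwrite('pics/d2.png',cv2.resize(a,(700,550),interpolation=2))"
```

```text
(no output)
```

View pics/d2.png

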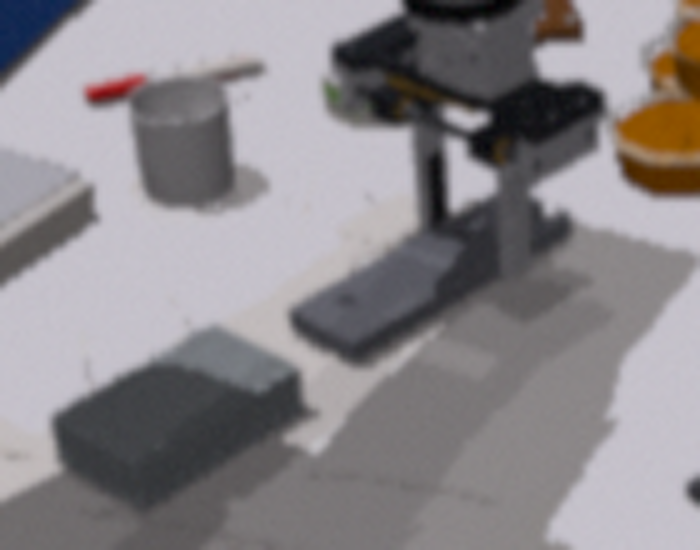

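The picture shows the bar clear of the rack and held level, with its free end at crop (320,330) and the beaker well away. I'll let it down, slide the open fingers back along it and take it by the free half.

Call:
carry_out([
  [0,0,0,0,0,0,64],
  [0,0,0,0,0,0,76],
  [0,0,-2,0,0,0,80],
  [0,0,-2,0,0,0,80],
  [20,0,-2,0,0,0,80],
  [40,0,-2,0,0,0,80],
  [60,0,-2,0,0,0,80],
  [78,0,-2,0,0,0,80],
  [78,0,-2,0,0,0,80],
  [78,0,-2,0,0,0,50],
  [78,0,-2,0,0,0,50],
  [78,0,-2,0,0,0,50],
  [78,0,-2,0,0,0,50],
  [78,0,-2,0,0,0,50],
])

```text
clock: 6.65
ee_pos: [0.5461, 0.2126, 0.2036]
tcp_rot: [-0.165, 3.137, -0.0]
wrist_force: [0.9, 0.5, -1.6]
gripper_width: 0.0594
finger_force: 40.0
```

```bash
python3 -c "
from h import *
go(.4845,-.0385,.285,-.36)"
```

```text
[  87.6 -243.3  -81.4] [0.    0.    0.465]
```

Call:
carry_out([
  [0,0,-20,0,0,0,50],
  [0,0,-50,0,0,0,50],
  [0,0,-80,0,0,0,50],
  [12,-33,-81,0,0,0.06,50],
  [24,-68,-81,0,0,0.12,50],
  [37,-103,-81,0,0,0.19,50],
  [50,-138,-81,0,0,0.26,50],
  [62,-173,-81,0,0,0.33,50],
  [75,-208,-81,0,0,0.4,50],
  [84,-233,-81,0,0,0.45,50],
  [88,-243,-81,0,0,0.465,50],
  [88,-243,-50,0,0,0.465,50],
  [88,-243,-28,0,0,0.465,50],
  [88,-243,-18,0,0,0.465,50],
  [88,-243,-16,0,0,0.465,50],
  [88,-243,-16,0,0,0.465,50],
])

```text
clock: 8.65
ee_pos: [0.4843, -0.0381, 0.2203]
tcp_rot: [0.561, 3.09, 0.0]
wrist_force: [-0.6, 0.2, -3.2]
gripper_width: 0.0593
finger_force: 40.0
```

```bash
python3 -c "
from h import *
s=read_state();print(s['ee_pos'],s['wrist_force'])
z=lambda im,x,y,w,h,W,H: cv2.resize(im[y:y+h,x:x+w,::-1],(W,H),interpolation=2)
a=read_camera('scene')['color'];b=read_camera('top')['color']
cv2.imwrite('pics/d3.png',np.hstack([z(a,325,220,110,75,440,300)*1,z(b,310,170,90,75,360,300)]))
cv2.imwrite('pics/d3s.png',a[:,:,::-1]);cv2.imwrite('pics/d3t.png',b[:,:,::-1])"
```

```text
[ 0.48425875 -0.03811685  0.22034653] [-0.60024832  0.22789928 -3.16380754]
```

View pics/d3.png

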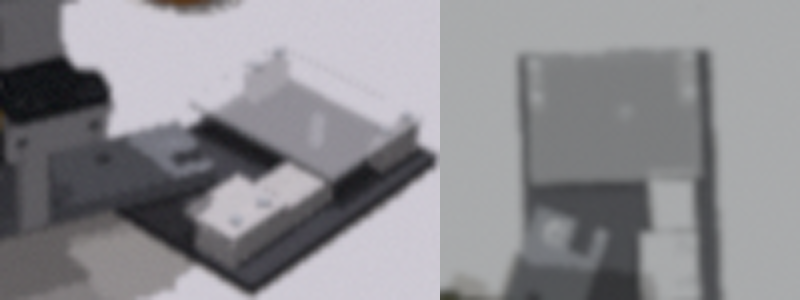

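The crops show the bar on its standoff, swung out. In the top crop its slotted end has corners near (540,207) and (608,232), with the slot opening between them, and the peg glints at (627,112). I'll compare that with the prediction.

```bash
python3 -c "
from h import *
np.set_printoptions(precision=4,suppress=True)
T=read_camera('top')
e=read_state()['ee_pos']; th=-.36
r=np.array([[np.cos(th),-np.sin(th)],[np.sin(th),np.cos(th)]])
f=lambda x,y:((x-440+.5)/4-.5+310,(y+.5)/4-.5+170)
for n,p,l in [('FL',(540,207),(140,30)),('FR',(608,232),(140,-30)),('slotbottom',(571,246),(115,-12))]:
    w=ray(T,f(*p),.033)[:2]; q=e[:2]+r@np.array(l)/1000; print(n,w,q,r.T@(w-q)*1000,proj(T,np.r_[q,.033]))
for n,P in [('peg',(.696,-.131,.034)),('seat',np.r_[e[:2]+r@[.1205,-.012],.017])]: print(n,proj(T,np.array(P)))
g=cv2.cvtColor(T['color'],cv2.COLOR_RGB2GRAY)
print(g[216:246,328:356])
"
```

```text
FL [ 0.6242 -0.0635] [ 0.6258 -0.0595] [-0.0265 -4.293 ] (np.float64(333.29892402429704), np.float64(220.9130483679592))
FR [ 0.6035 -0.1147] [ 0.6046 -0.1156] [-1.3227  0.4631] (np.float64(351.908330198502), np.float64(227.26888917482106))
slotbottom [ 0.5935 -0.0862] [ 0.5876 -0.09  ] [4.2409 5.614 ] (np.float64(343.6697695471677), np.float64(233.02454251666563))
peg (np.float64(355.9484016802217), np.float64(197.66383809684646))
seat (np.float64(344.04083773882127), np.float64(232.07590490891212))
[[170 160 134 101  87  88  90  90  88  86  81  81  80  79  75  75  75  77
   78  77  75  71  72  71  71  73  73  71]
 [170 160 135 102  81  75  75  74  74  73  72  72  71  70  69  69  70  71
   70  70  70  69  69  69  68  69  69  69]
 [169 160 136 104  81  75  72  72  73  73  73  72  72  72  71  72  73  73
   73  73  73  73  71  72  73  72  72  72]
 [169 159 136 103  81  75  75  75  75  74  74  75  74  74  74  75  74  75
   74  75  74  75  74  74  74  74  74  75]
 [169 160 135 103  82  78  79  78  77  75  74  74  75  75  75  75  76  76
   75  75  75  75  75  74  73  75  75  76]
 [169 160
[... 2216 characters left out ...]
 93  86  84  84  84  84  84  84  85  85  84  85  85  85  86  85  85  84
   83  75  64  55  53  55  54  53  53  54]
 [ 91  86  85  83  83  82  84  84  86  85  85  85  85  85  85  85  85  84
   81  71  59  53  54  53  54  53  55  54]
 [ 88  85  84  80  77  77  79  83  85  84  85  85  86  85  85  85  85  84
   79  68  57  53  53  55  55  54  55  54]
 [ 85  85  82  76  68  67  73  80  83  84  86  85  85  85  86  85  85  83
   77  64  55  54  54  55  53  54  55  55]
 [ 81  81  78  71  61  60  66  76  83  84  86  85  86  86  86  85  85  81
   71  59  53  54  53  54  53  54  54  54]
 [ 71  74  72  67  58  57  62  74  79  82  84  84  85  86  85  85  84  79
   67  55  53  52  56  55  54  54  53  53]]
```

The prediction fits the image to within about 1 mm, and the seat lies almost exactly on the peg's line: 110 mm to go and 0.3 mm off sideways. I'll lower by 3 mm, then advance.

Call:
carry_out([
  [0,0,3,0,0,0,50],
  [0,0,3,0,0,0,50],
  [-15,0,3,0,0,0,50],
  [-30,0,3,0,0,0,50],
  [-45,0,3,0,0,0,50],
  [-60,0,3,0,0,0,50],
  [-70,0,3,0,0,0,50],
  [-78,0,3,0,0,0,50],
  [-78,0,3,0,0,0,50],
])

```text
clock: 9.93
ee_pos: [0.5572, -0.0658, 0.2166]
tcp_rot: [-0.562, -3.091, 0.0]
wrist_force: [-0.0, 0.9, -2.3]
gripper_width: 0.0597
finger_force: 40.0
```

Call:
carry_out([
  [-4,0,0,0,0,0,50],
  [-8,0,0,0,0,0,50],
  [-12,0,0,0,0,0,50],
  [-15,0,0,0,0,0,50],
  [-15,0,0,0,0,0,50],
])

```text
clock: 10.55
ee_pos: [0.5712, -0.0711, 0.2166]
tcp_rot: [0.562, 3.091, -0.0]
wrist_force: [-0.4, 0.4, -3.7]
gripper_width: 0.0594
finger_force: 40.0
```

Call:
carry_out([
  [-4,0,0,0,0,0,50],
  [-8,0,0,0,0,0,50],
  [-11,0,0,0,0,0,50],
  [-13,0,0,0,0,0,50],
  [-15,0,0,0,0,0,50],
  [-15,0,0,0,0,0,50],
])

```text
clock: 11.3
ee_pos: [0.5852, -0.0763, 0.2166]
tcp_rot: [0.562, 3.091, 0.0]
wrist_force: [0.5, 1.0, -3.0]
gripper_width: 0.0596
finger_force: 40.0
```

Call:
carry_out([
  [-1,0,0,0,0,0,50],
  [-2,0,0,0,0,0,50],
  [-3,0,0,0,0,0,50],
  [-3,0,0,0,0,0,50],
])

```text
clock: 11.8
ee_pos: [0.5877, -0.0772, 0.2163]
tcp_rot: [-0.562, -3.089, -0.0]
wrist_force: [-5.3, 2.0, -2.8]
gripper_width: 0.0594
finger_force: 40.0
```

Contact came at 5 N, exactly where the seat was predicted. I'll set the bar down, release it with only a small opening, rise and look.

Call:
carry_out([
  [0,0,0.7,0,0,0,50],
  [0,0,0.7,0,0,0,62],
  [0,0,0.7,0,0,0,68],
  [0,0,0.7,0,0,0,68],
  [0,0,0.7,0,0,0,68],
  [0,0,-10,0,0,0,68],
  [0,0,-40,0,0,0,68],
  [0,0,-85,0,0,0,68],
  [0,0,-95,0,0,0,68],
  [60,60,-95,0,0,0,40],
  [110,110,-95,0,0,0,0],
  [110,110,-95,0,0,0,0],
  [110,110,-95,0,0,0,0],
  [110,110,-95,0,0,0,0],
])

```text
clock: 13.55
ee_pos: [0.5239, 0.0639, 0.3116]
tcp_rot: [0.562, 3.091, -0.0]
wrist_force: [0.4, 0.5, -0.2]
gripper_width: 0.0216
finger_force: 0.0
```

```bash
python3 -c "
from h import *
s=read_state();print(s['ee_pos'],s['wrist_force'],s['gripper_width'])
z=lambda im,x,y,w,h,W,H: cv2.resize(im[y:y+h,x:x+w,::-1],(W,H),interpolation=2)
a=read_camera('scene')['color'];b=read_camera('top')['color']
cv2.imwrite('pics/d4.png',np.hstack([z(a,310,220,120,90,400,300),z(b,290,170,120,90,400,300)]))
T=read_camera('top')
P=np.array([.696,-.131]);th=-.36
r=np.array([[np.cos(th),-np.sin(th)],[np.sin(th),np.cos(th)]])
o=P-r@[.0805,-.012]
for l in [(-.1,.03),(-.1,-.03)]: print(o+r@l)
"
```

```text
[0.52393296 0.06385102 0.31160246] [ 0.40470901  0.51695804 -0.22206118] 0.02159403858572699
[ 0.54186614 -0.02810683]
[ 0.52072969 -0.08426064]
```

View pics/d4.png

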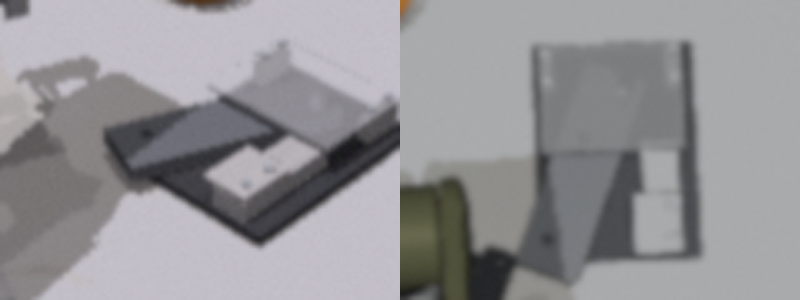

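The bar is hooked under the roof and swung well out, with its free end at top crop (570,280) left of the fence and the gripper clear. Next I'll compute the push arc about the peg with closed fingers near the free end.

```bash
python3 -c "
from h import *
np.set_printoptions(precision=1,suppress=True)
go(.5815,-.0137,.25,-.36)
P=np.array([.696,-.131])
rr=lambda th:np.array([[np.cos(th),-np.sin(th)],[np.sin(th),np.cos(th)]])
p0=np.array([.5815,-.0137]); M=np.c_[[-np.cos(-.36),-np.sin(-.36)],[-np.sin(-.36),np.cos(-.36)]]
for th,m in [(-.36,.0545),(-.30,.0545),(-.24,.0547),(-.18,.055),(-.12,.0553),(-.06,.0557),(0,.056)]:
    w=P+rr(th)@[-.1485,m]; print(th,(M.T@(w-p0))*1000, w*1000, -(th+.36))
"
```

```text
[-81.1 -51.9  61.5] [-0. -0. -0.]
-0.36 [  0.  -14.9] [576.2 -27.7] -0.0
-0.3 [  3.  -23.9] [570.2 -35. ] -0.06
-0.24 [  5.5 -32.9] [564.8 -42.6] -0.12
-0.18 [  7.5 -41.9] [559.7 -50.3] -0.18
-0.12 [  8.9 -51. ] [555.2 -58.3] -0.24
-0.06 [  9.8 -60.1] [551.1 -66.5] -0.3
0 [ 10.2 -69.3] [547.5 -75. ] -0.36
```

Call:
carry_out([
  [-27,-17,20,0,0,0,0],
  [-54,-35,40,0,0,0,0],
  [-81,-52,61,0,0,0,0],
  [-81,-52,61,0,0,0,0],
  [-81,-52,61,0,0,0,0],
  [-81,-52,80,0,0,0,0],
  [-81,-52,95,0,0,0,0],
  [-81,-52,95,0,0,0,0],
])

```text
clock: 14.7
ee_pos: [0.5807, -0.0125, 0.215]
tcp_rot: [-0.561, -3.088, 0.0]
wrist_force: [-0.6, 0.2, -1.2]
gripper_width: 0.0004
finger_force: 0.0
```

Call:
carry_out([
  [0,-5,0,0,0,0,0],
  [0,-9,0,0,0,0,0],
  [0,-13,0,0,0,0,0],
  [1,-17,0,0,0,-0.02,0],
  [2,-20,0,0,0,-0.04,0],
  [3,-24,0,0,0,-0.06,0],
  [3,-24,0,0,0,-0.06,0],
])

```text
clock: 15.58
ee_pos: [0.5698, -0.0345, 0.2167]
tcp_rot: [-0.469, -3.106, 0.0]
wrist_force: [0.1, -0.2, 0.2]
gripper_width: 0.0007
finger_force: 0.0
```

Call:
carry_out([
  [1.2,-4.6,0,0,0,-0.03,0],
  [2.4,-9.2,0,0,0,-0.06,0],
  [3.7,-13.6,0,0,0,-0.09,0],
  [5,-18,0,0,0,-0.12,0],
  [6,-22.5,0,0,0,-0.15,0],
  [6.9,-27,0,0,0,-0.18,0],
  [7.7,-31.5,0,0,0,-0.21,0],
  [8.4,-36,0,0,0,-0.24,0],
  [8.4,-36,0,0,0,-0.24,0],
])

```text
clock: 16.7
ee_pos: [0.5512, -0.0665, 0.2167]
tcp_rot: [0.094, 3.14, -0.0]
wrist_force: [-0.3, -0.2, 0.4]
gripper_width: 0.0002
finger_force: 0.0
```

Call:
carry_out([
  [0.4,-2.2,0,0,0,-0.015,0],
  [0.6,-4.4,0,0,0,-0.03,0],
  [0.8,-6.6,0,0,0,-0.045,0],
  [1,-8,0,0,0,-0.06,0],
  [1,-8,0,0,0,-0.06,0],
])

```text
clock: 17.32
ee_pos: [0.5498, -0.0742, 0.2167]
tcp_rot: [-0.001, 3.141, -0.0]
wrist_force: [0.2, 0.3, -0.8]
gripper_width: 0.0007
finger_force: 0.0
```

```bash
python3 -c "
from h import *
np.set_printoptions(precision=1,suppress=True,linewidth=200)
T=read_camera('top');g=cv2.cvtColor(T['color'],cv2.COLOR_RGB2GRAY)
P=np.array([.696,-.131])
for l in [(-.1805,.0435),(-.1805,-.0165),(-.1,.0435),(-.1,-.0065),(-.075,-.0165),(-.075,.0435)]: print(l,proj(T,np.r_[P+l,.028]))
print(g[210:216,335:375]);print(g[250:268,335:375])"
```

```text
(-0.1805, 0.0435) (np.float64(343.53011360158604), np.float64(256.75544099093537))
(-0.1805, -0.0165) (np.float64(363.2914160686469), np.float64(256.25124195063904))
(-0.1, 0.0435) (np.float64(342.71079758305615), np.float64(230.5401588398825))
(-0.1, -0.0065) (np.float64(359.06965941372056), np.float64(230.11333892299734))
(-0.075, -0.0165) (np.float64(362.0507688743332), np.float64(221.95353451948733))
(-0.075, 0.0435) (np.float64(342.4585214876536), np.float64(222.46819531009737))
[[126 126 126 126 126 126 128 129 132 132 133 133 134 133 133 133 133 133 134 134 133 134 133 134 134 133 132 129 127 127 127 126 126 127 127 126 127 127 127 120]
 [126 125 126 125 125 126 126 129 133 134 133 133 133 133 133 133 133 133 134 134 134 133 133 134 134 134 132 131 131 130 130 129 130 130 130 131 131 130 128 120]
 [126 126 126 125 126 126 127 129 132 133 134 133 132 132 131 131 132 132 133 133 133 133 134 134 133 133 134 136 137 137 138 137 137 137 137 138 137 135 131 122]
 [125 125 125 125 125 125 125 128 131 132 132 132 131 129 127 127 129 132 132 132 133 133 133 132 132 132 133 138 142 141 
[... 2602 characters left out ...]
31 134 135 135 135 135 135 136 135 135 136 139]
 [ 63  65  65  64  63  63  62  62  63  63  62  62  63  63  62  61  59  57  53  50  47  45  44  43  43  57  86 114 130 134 134 135 135 135 135 136 135 136 135 136]
 [ 65  64  64  63  63  63  62  63  61  61  61  62  62  62  61  61  61  58  55  52  49  45  44  42  42  51  80 111 128 134 135 135 135 135 135 135 135 136 136 137]
 [ 65  64  64  64  64  63  63  62  62  62  62  62  61  61  62  61  61  59  56  53  48  45  44  42  44  51  76 109 128 134 135 135 135 135 135 135 135 135 136 136]
 [ 65  65  64  64  62  62  62  63  62  61  61  62  61  61  61  61  60  60  58  54  49  45  43  45  49  56  76 108 128 134 135 136 135 136 136 135 135 134 136 137]]
```

The free end now shows at columns 357-362, close to its home position, with no force yet. I'll press gently to contact.

Call:
carry_out([
  [0,-1,0,0,0,0,0],
  [0,-2,0,0,0,0,0],
  [0,-2,0,0,0,0,0],
])

```text
clock: 17.75
ee_pos: [0.5497, -0.076, 0.2166]
tcp_rot: [0.0, -3.141, -0.0]
wrist_force: [-0.8, 3.2, 0.5]
gripper_width: 0.0007
finger_force: 1.5
```

Call:
carry_out([
  [0,-0.7,0,0,0,0,0],
  [0,-1,0,0,0,0,0],
  [0,-1,0,0,0,0,0],
])

```text
clock: 18.12
ee_pos: [0.5498, -0.0764, 0.2166]
tcp_rot: [0.001, -3.141, -0.002]
wrist_force: [-1.5, 9.6, 2.0]
gripper_width: 0.0001
finger_force: 4.9
```

Firm contact at 10 N. I'll back off, rise away and check.

Call:
carry_out([
  [0,3,0,0,0,0,0],
  [0,12,0,0,0,0,0],
  [0,25,0,0,0,0,0],
  [0,30,-30,0,0,0,0],
  [0,60,-80,0,0,0,0],
  [30,110,-120,0,0,0,0],
  [70,160,-130,0,0,0,0],
  [100,200,-130,0,0,0,0],
  [100,200,-130,0,0,0,0],
  [100,200,-130,0,0,0,0],
])

```text
clock: 19.38
ee_pos: [0.4499, 0.1231, 0.3468]
tcp_rot: [-0.002, 3.141, -0.0]
wrist_force: [-0.2, -0.6, 0.4]
gripper_width: 0.0003
finger_force: 0.0
```

```bash
python3 -c "
from h import *
z=lambda im,x,y,w,h,W,H: cv2.resize(im[y:y+h,x:x+w,::-1],(W,H),interpolation=2)
a=read_camera('scene')['color'];b=read_camera('top')['color']
cv2.imwrite('pics/d5.png',np.hstack([z(a,335,220,100,75,400,300),z(b,315,175,80,90,267,300)]))
print(read_state()['wrist_force'])"
```

```text
[ 0.35343834  0.47710657 -0.56418913]
```

View pics/d5.png

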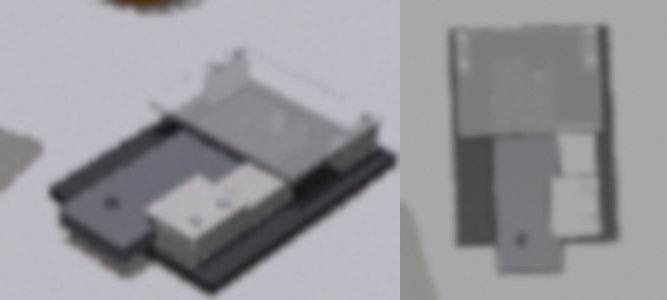

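The bar lies parallel along the fence and under the lip, its free end at crop (530,273). I'll check numerically that it is still fully hooked.

```bash
python3 -c "
from h import *
T=read_camera('top');g=cv2.cvtColor(T['color'],cv2.COLOR_RGB2GRAY).astype(float)
def edge(v,o):
    d=np.abs(np.diff(v));i=d.argmax();k=slice(max(i-2,0),i+3);return o+.5+(np.arange(len(d))[k]*d[k]).sum()/d[k].sum()
e=[edge(g[248:264,c],248) for c in range(347,361)]; print('end',np.round(e,1))
l=[edge(g[r,336:350],336) for r in range(218,252,3)]; print('left',np.round(l,1))
bed=[edge(g[240:256,c],240) for c in range(334,342)]; print('bed front',np.round(bed,1))
bl=[edge(g[r,325:340],325) for r in range(218,246,4)]; print('bed left',np.round(bl,2))
end=ray(T,(354,np.median(e)),.028);b=ray(T,(338,np.median(bed)),.012)
print(end,b,'end past bed mm',(b-end)[0]*1000)
print(ray(T,(l[0],218),.028),ray(T,(l[-1],251),.028),ray(T,(bl[0],218),.012),ray(T,(bl[-1],242),.012))
"
```

```text
end [256.8 256.9 256.9 256.8 256.8 256.7 256.8 256.8 256.9 256.8 256.9 256.8
 256.8 256.9]
left [342.7 342.8 342.7 342.8 342.7 342.9 343.3 343.5 343.9 343.8 344.  343.1]
bed front [248.5 248.5 248.5 248.5 248.5 248.5 248.5 248.4]
bed left [330.44 330.46 330.64 331.21 331.2  331.27 331.34]
[ 0.5145246  -0.11926267  0.028     ] [ 0.54287652 -0.07197314  0.012     ] end past bed mm 28.351925102565346
[ 0.63484819 -0.08877234  0.028     ] [ 0.5331012  -0.08680695  0.028     ] [ 0.63857923 -0.05137028  0.012     ] [ 0.56356562 -0.05204951  0.012     ]
```

```bash
python3 -c "
from rig import *
print(job_done())"
```

```text
the job is handed in; nothing more can be done
None
```

The guide bar is fitted and the job is handed in: it is fully hooked on the peg and flush along the fence under the lip. Its free end measures 28.4 mm past the bed against about 28 expected. The final press was about 10 N, the arm never went near the beaker or cups, and it finished clear of everything at about 20 s.

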